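Load a plaque into the engraver and close its guard

TASK

Slide the engraver's guard fully open, lay the rectangular wooden plaque flat on the bed inside so that it touches the two pins with a long side and the single pin with an end, and let go of it. Then slide the guard fully shut over it. Leave the round blank, the sanding block and the glue bottle where they are.

Things in the scene. Friction and masses are not known exactly. Their poses are not given: they have to be found in the camera images.
- engraver: Low grey engraver fixed to the bench, x -135 to 200, y -120 to 335 mm, 85 high. Origin on the bench under the bay's middle; x front to rear, y along the guard's track, bay towards closed deck. Bay: open-topped recess, x -100 to 100, y -105 to 105, dark bed at height 50, rim at 85; deck at y 115 to 335. Two tracks along y at x = -127, 127, tops at 99.
- bay_seat (a point): Bed surface at the bay's middle, 50 mm above the bench; axes as the engraver's. The middle of the plaque's underside is here when it touches all pins: upright steel, 12 mm across, 16 high, two for the long side at x = 36, y = -42 and 42 mm from here, one for the end at x = 0, y = 66. A finger fits between the two.
- guard (a joint): Position of the sliding guard: 0 = fully shut over the bay, 0.21 m = fully open (over the deck, bay clear). It slides along the engraver's +y to open; may start ajar. It has about 2 N of friction, stays where it is left, and has hard stops at both ends.
- guard_grip (a point): Middle of the guard's black bar pull, 123 mm above the bench; moves with the guard, axes as the engraver's. Bar 130 mm along x, 16 along y, 22 high, 15 mm clear above the guard on two posts at x = -55, 55. Guard: aluminium frame with clear window, 236 (x) by 235 (y) by 10 mm, top at 97; the bar is over its middle.
- plaque: Loose rectangular plain wooden plaque, 60 mm (its x) by 120 mm (its y) by 20 mm thick, about 0.1 kg, lying flat on the bench. Origin at the middle of its underside. Both ends are alike.
- round_blank: Bystander: round wooden disc, 90 mm across, 20 mm thick, same wood as the plaque. Origin at the middle of its underside.
- sanding_block: Bystander: cork sanding block, 70 (x) by 120 (y) by 36 mm. Origin at the middle of its underside.
- glue: Bystander: upright plastic glue bottle, 68 mm across, 170 mm tall. Origin at the middle of its underside.
There are look-alikes about, which are no part of the job. Leave any red or turquoise look-alike of the plaque alone.

How it is judged:
By the outcome, as a careful person would: the job done as asked, in the order asked, and still so for the second after the job is handed in, with the robot touching nothing.
It also fails if it takes over 69 s, if anything falls off the work surface, if the arm or the gripper's body presses on something with over 40 N, if the wrist force passes 120 N, or if a joint passes its speed limit or range.

ROBOT

A 6-joint arm with a two-finger parallel gripper is mounted at the origin on the work surface. World frame = base frame: x ahead of the robot, y to its left, z up, the work surface at z = 0. Lengths are in m, angles in rad, forces in N, time in s.
With the tool pointing down it reaches from about 0.275 to 0.825 m from the base axis. Payload 4.9 kg.
Tool frame: the origin (TCP) lies midway between the tips of the shut fingers; the grasp point (between the pads) lies 19 mm behind it; z points along the fingers, y is the line along which they close (so a half turn about z gives the same grasp; the last joint's range is limited). The gripper opens to 85 mm and grips with 20 to 120 N. Pads are 22 mm wide; open, the fingers measure 114 mm over their backs; the gripper's body (76 mm by 85 mm) begins 54 mm behind the grasp point. The pads swing forward as they close: fully open they stand 13 mm farther back than shut.
Start: joints at [-1.414, 0.326, -0.193, 1.052, 0, 1.437], TCP at [0.158, -0.527, 0.231] pointing down, gripper open.
Joint ranges: [-2.65, 2.65], [-0.97, 1.79], [-1.3, 1.35], [-1.93, 2.1], [-1.47, 1.37], [-3.14, 3.14]. Speed limits (rad/s): [2.57, 2.57, 3.14, 3.14, 3.14, 3.14].

INTERFACE

Orientations are given as a unit quaternion [w, x, y, z].
In Python, from bench import env, get_image, workorder, nets gives the robot as it stands. The module is installed in compiled form; this text tells all that it offers.
- The arm moves only by the tool send_rows, never from a script. Its arguments are lists of equal length, an entry for each row: "delta_rot": the turn, a rotation vector about the world's x, y, z in units of pi/4 rad (1.0 is pi/4 rad), a list of three; "dp": the shift along the world's x, y, z in units of 500 mm (1.0 is 500 mm), a list of three; "fingers": the opening, from -1 (shut) to 1 (fully open). In form: {"delta_rot": [[ax, ay, az], ...], "dp": [[x, y, z], ...], "fingers": [fingers, ...]}. A call has 1 to 10 rows; each row shifts and turns the commanded pose from where the row before left it; what a row does not reach is not made up. A row lasts 1/10 s, in which the tool goes at most 50 mm and 8.59 degrees, less where a joint would pass 70% of its speed; a pose out of reach is approached as far as the arm can. A call with a number of a shift or a turn outside -1 to 1 is refused whole. A call with a gripper value outside its range is refused whole. The fingers move at their own pace and stop on an object; "squeeze" is the grip in N (left out, the last holds). Time passes only in rows, so rows that do not move let the fingers close. It gives the time, the measured TCP pose, the force, the opening and the grip force at its end, in the units of the state.
- env.get_obs(): the state, without advancing time (a new reading comes with each control period).
- get_image(name): name is "scene" or "top" or "wrist"; returns a dict with "frame" (384x512x3 uint8, blue, green, red), "intrinsics" (3x3 intrinsics, pixels), "extrinsics" (4x4, takes a point from camera to world coordinates). Camera axes: x right, y down, z forward; pixel columns grow to the right and rows downward; lengths in m; the calibration is good to about 2 mm. The wrist camera is an equidistant fisheye: a pixel r from the principal point sees the ray r / f radians off the axis. A picture is of the moment at which its call begins. There is no depth.
- workorder.finish_job(): hands the job in; it is judged then, once.
Trained networks look in a picture, given as the dict that the camera call returned (one of the last four; its "shot" number tells which), for a name from the list of things; names that differ only in an ending like _2 or _b are one class to them, and where a whole thing is asked for, a point or a joint stands for the part that bears it (a point fixed in the world has none). Each returns a list of dicts, best first, with "score" (0 to 1); they miss things now and then, are a little off and sometimes report something else, mostly with a low value. They report only what shows in the picture. A call takes as long as a camera call. They do not tell look-alikes from the thing itself.
- nets.find_in(thing, picture): "bbox" ([left, top, right, bottom] in pixels, round what is visible of it).
- nets.masks_of(thing, picture): "region" (384x512 bool, what is visible of it) and "bbox" ([left, top, right, bottom] in pixels, round what is visible of it).
The state is a dict: "time_s": time; "qpos": joint angles; "qvel": joint speeds; "joint_torque": joint torques, N m; "position": TCP position; "tcp_rot": TCP orientation; "wrist_force": force on the tool from outside, world axes, zero at the start; "ft_torque": the same for the moment, N m; "gripper_width": finger opening in m; "grip_force": force on a finger pad.
Only numpy, scipy, OpenCV 4.12 (cv2) and the standard library are available. Lean on these libraries where they do the work, as an engineer would, in place of code of your own. Each camera call takes 0.05 s, during which the arm holds its last target. There are 200 camera calls.

## Working session

There is one attempt and no reset: what is moved stays moved. The work goes in short steps, Python scripts to look and compute and a tool call to move; the robot and the scene stay as the last step left them, time stands still between calls to the robot, and variables do not carry over. Pictures are saved under pics/ and viewed, at most 10 in all, crops included, and the job is handed in when it is done.

Besides the shell and the picture viewer there is one more tool, called after "Request:" as name(argument=value, ...), one argument or row to a line, values as JSON. send_rows: Moves the arm, as the interface text tells. Its arguments: {"type":"object","properties":{"delta_rot":{"type":"array"},"dp":{"type":"array"},"fingers":{"type":"array"},"squeeze":{"type":"number"}},"required":["delta_rot","dp","fingers"]}

```bash
mkdir -p pics
cat > h.py <<'E'
import numpy as np, cv2
from bench import env,get_image,workorder,nets
def ray(p,uv):
    K=np.array(p['intrinsics']);T=np.array(p['extrinsics'])
    d=np.linalg.inv(K)@np.array([uv[0],uv[1],1.0]);return T[:3,3],T[:3,:3]@d
def onz(p,uv,z):
    o,d=ray(p,uv);return o+d*(z-o[2])/d[2]
def proj(p,X):
    K=np.array(p['intrinsics']);T=np.array(p['extrinsics'])
    c=T[:3,:3].T@(np.array(X)-T[:3,3]);q=K@c;return q[:2]/q[2]
def tri(p1,u1,p2,u2):
    A=[];b=[]
    M=np.zeros((3,3));v=np.zeros(3)
    for p,u in((p1,u1),(p2,u2)):
        o,d=ray(p,u);d=d/np.linalg.norm(d);P=np.eye(3)-np.outer(d,d);M+=P;v+=P@o
    return np.linalg.solve(M,v)
E
python3 - <<'E'
from h import *
s=get_image('scene');t=get_image('top')
cv2.imwrite('pics/s.png',cv2.resize(s['frame'],(800,600)));cv2.imwrite('pics/t.png',cv2.resize(t['frame'],(800,600)))
for n in ['plaque','guard','engraver','round_blank','sanding_block','glue','guard_grip']:
  for k,p in(('s',s),('t',t)):
    print(n,k,[(np.round(r['bbox']).tolist(),round(r['score'],2)) for r in nets.find_in(n,p)][:4])
print(env.get_obs())
for p in (s,t): print(np.round(p['extrinsics'],3).tolist(),np.array(p['intrinsics']).tolist())
E
```

```text
plaque s [([214.0, 183.0, 248.0, 207.0], 0.96), ([297.0, 199.0, 329.0, 226.0], 0.89), ([234.0, 160.0, 269.0, 180.0], 0.67), ([328.0, 224.0, 372.0, 244.0], 0.64)]
plaque t [([192.0, 162.0, 227.0, 190.0], 0.88), ([200.0, 256.0, 228.0, 297.0], 0.83), ([244.0, 235.0, 284.0, 266.0], 0.81), ([182.0, 112.0, 221.0, 153.0], 0.62)]
guard s [([114.0, 226.0, 237.0, 326.0], 0.87)]
guard t [([335.0, 138.0, 415.0, 216.0], 0.83)]
engraver s [([94.0, 200.0, 304.0, 384.0], 0.83)]
engraver t [([277.0, 98.0, 430.0, 226.0], 0.57)]
round_blank s [([268.0, 178.0, 296.0, 200.0], 0.6)]
round_blank t [([198.0, 212.0, 228.0, 238.0], 0.78)]
sanding_block s [([308.0, 148.0, 347.0, 172.0], 0.6)]
sanding_block t [([109.0, 216.0, 154.0, 249.0], 0.82)]
glue s [([346.0, 144.0, 368.0, 193.0], 0.55)]
glue t [([279.0, 99.0, 432.0, 227.0], 0.59), ([119.0, 166.0, 147.0, 190.0], 0.56)]
guard_grip s [([116.0, 230.0, 233.0, 328.0], 0.65)]
guard_grip t [([338.0, 138.0, 411.0, 214.0], 0.58)]
{'time_s': 0.8, 'qpos': array([-1.41419783e+00,  3.26180649e-01, -1.92610036e-01,  1.05202296e+00,
       -1.07543307e-05,  1.43660231e+0
[... 322 characters left out ...]
59892425e-06,  9.89448572e-01,  1.44884518e-01, -5.47383402e-06]), 'wrist_force': array([-0.38605715,  0.02454848,  0.01387918]), 'ft_torque': array([ 0.00730807, -0.0565364 ,  0.00728489]), 'grip_force': 0.0, 'gripper_width': 0.0856293547703748}
[[0.645, 0.499, -0.578, 1.264], [0.764, -0.435, 0.477, -0.488], [-0.013, -0.75, -0.662, 0.961], [0.0, 0.0, 0.0, 1.0]] [[410.32123647069795, 0.0, 258.01054937046734], [0.0, 410.32123647069795, 194.9809224688486], [0.0, 0.0, 1.0]]
[[-0.025, -0.991, 0.129, 0.343], [-1.0, 0.023, -0.015, 0.149], [0.012, -0.129, -0.992, 1.451], [0.0, 0.0, 0.0, 1.0]] [[451.0319652107748, 0.0, 257.5109996224726], [0.0, 451.0319652107748, 200.0572867963468], [0.0, 0.0, 1.0]]
```

View pics/s.png

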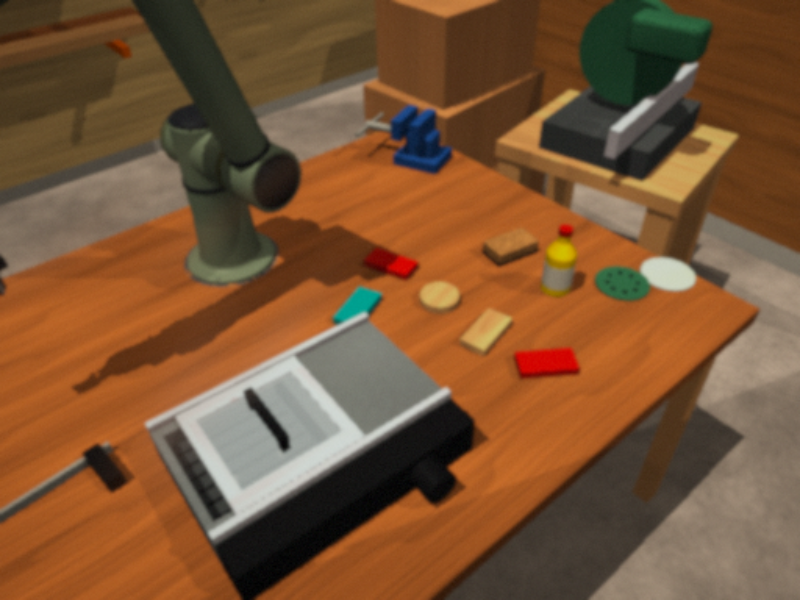

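View pics/t.png

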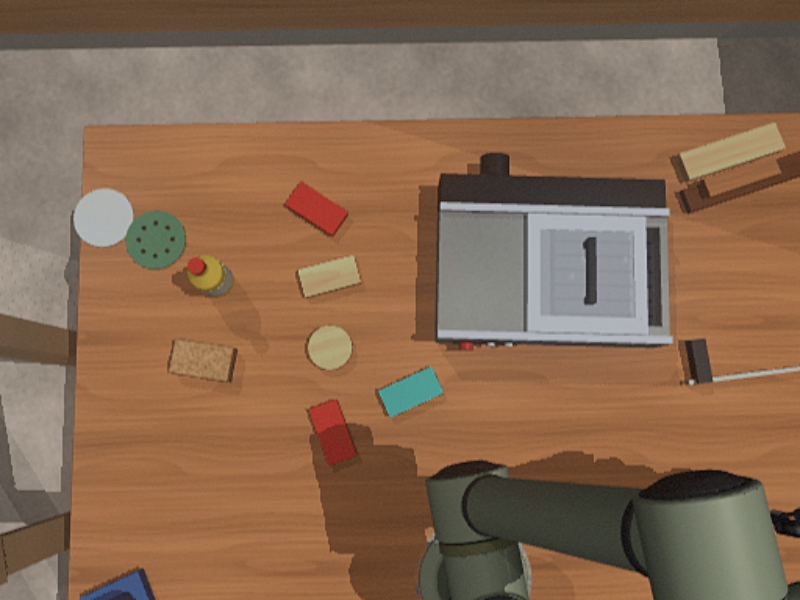

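The scene view (800-px scale) shows these plaque-like things: turquoise (358,305), red (391,263), red (547,362) and plain wood (486,331). In the top view they are turquoise (410,391), red (332,432), red (316,208) and plain wood (329,276). There is also a longer wooden bar by the top-right corner (732,150). The plain one at top (329,276) fits: it is rectangular, bare wood and about 2:1. The guard is ajar, with a dark strip of bay at (654,275). I'll confirm with one crop and measure the edges.

Run:
```python
from h import *
s=get_image('scene');t=get_image('top')
f=t['frame']
a=cv2.resize(f[100:232,270:436],None,fx=3.4,fy=3.4,interpolation=cv2.INTER_CUBIC)
b=cv2.resize(f[150:205,180:240],None,fx=3.6,fy=3.6,interpolation=cv2.INTER_CUBIC)
c=np.zeros((max(a.shape[0],b.shape[0]),a.shape[1]+b.shape[1],3),np.uint8);c[:a.shape[0],:a.shape[1]]=a;c[:b.shape[0],a.shape[1]:]=b
cv2.imwrite('pics/c1.png',c);print(c.shape,a.shape)
for k,p,box in(('t',t,(192,162,232,192)),('s',s,(292,195,332,230))):
  for r in nets.masks_of('plaque',p):
    m=r['region'].astype(np.uint8);bb=r['bbox'];
    cx,cy=(bb[0]+bb[2])/2,(bb[1]+bb[3])/2
    if not(box[0]<cx<box[2] and box[1]<cy<box[3]):continue
    ys,xs=np.nonzero(m);P=np.array([onz(p,(x,y),.02 if 1 else 0)[:2] for x,y in zip(xs,ys)])
    R=cv2.minAreaRect((P*1000).astype(np.float32));print(k,r['score'],bb,R,'centroid',xs.mean(),ys.mean(),p['frame'][ys,xs].mean(0))
    if k=='t':ct=(xs.mean(),ys.mean())
    else: cs=(xs.mean(),ys.mean())
print('tri',tri(s,cs,t,ct))
```

```text
(449, 780, 3) (449, 564, 3)
t 0.97 [190.0, 160.9, 233.0, 190.2] ((606.5543823242188, 277.1414794921875), (65.90017700195312, 119.21040344238281), 13.03446102142334) centroid 210.59284731774414 177.01375515818432 [110.57496561 151.76753783 170.01513067]
s 0.71 [295.8, 193.0, 329.7, 228.5] ((619.5440063476562, 270.2896728515625), (66.37663269042969, 132.9826202392578), 14.160035133361816) centroid 310.88929219600726 211.7459165154265 [ 80.27767695 148.23411978 193.        ]
tri [0.61051023 0.27865441 0.00553974]
```

View pics/c1.png

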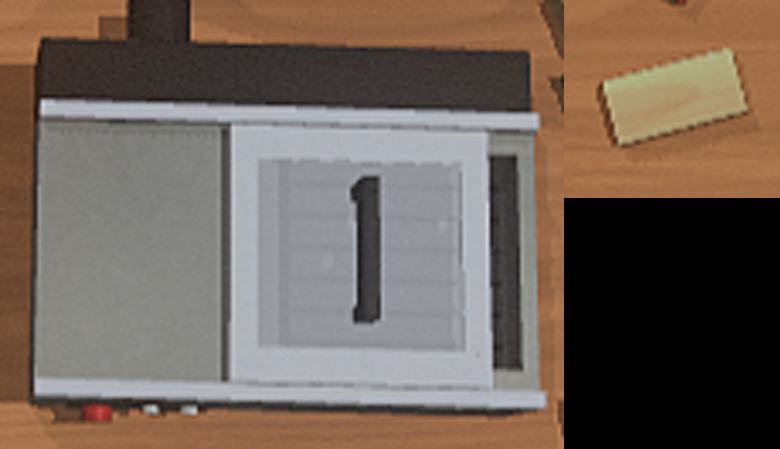

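The crop shows that the right piece is plain wood with no paint, which is the plaque. In the engraver crop, the upper track runs (40,109)–(538,122), the lower one (35,386)–(546,400), and the bar spans (367,177)–(367,322).

Run:
```python
from h import *
t=get_image('top');s=get_image('scene')
f=lambda x,y:(270+(x+.5)/3.4-.5,100+(y+.5)/3.4-.5)
A=[onz(t,f(*q),.099)[:2] for q in((40,109),(538,122),(35,386),(546,400))]
print(np.round(A,4))
for i,j in((0,1),(2,3)):
    d=A[i]-A[j];print('len',np.linalg.norm(d),'ang',np.degrees(np.arctan2(-d[0],d[1])))
print('sep',np.linalg.norm((A[0]+A[1]-A[2]-A[3])/2))
B=[onz(t,f(*q),.134)[:2] for q in((367,177),(367,322))];print('bar',np.round(B,4),np.mean(B,0))
G=[onz(t,f(*q),.097)[:2] for q in((230,255),(490,258))];print('guard y edges',np.round(G,4))
# engraver fit: centre of tracks at y=(335-120)/2=107.5
C=sum(A)/4;print('track centre',C)
p=[0,0]
# scene check of origin/bar: project bar mid
print('scene bar px*800/512',proj(s,[*np.mean(B,0),.123])*800/512, [proj(s,[*a,.099])*800/512 for a in A])
w=get_image('wrist');print(np.round(w['extrinsics'],3).tolist(),w['intrinsics'])
```

```text
[[ 0.7296  0.0498]
 [ 0.7076 -0.4032]
 [ 0.4773  0.0623]
 [ 0.4539 -0.3916]]
len 0.45357247124513767 ang -2.7847631696722144
len 0.454462863656176 ang -2.948101065146515
sep 0.2532846337286852
bar [[ 0.6517 -0.2339]
 [ 0.5228 -0.2262]] [ 0.58725179 -0.23007293]
guard y edges [[ 0.5915 -0.1169]
 [ 0.5834 -0.3513]]
track centre [ 0.59208383 -0.17067691]
scene bar px*800/512 [266.06084552 411.29347816] [array([446.77907787, 386.58585134]), array([208.70836614, 532.24820363]), array([365.33703732, 311.54920164]), array([144.53667526, 422.51495482])]
[[0.287, -0.914, -0.288, 0.231], [-0.958, -0.274, -0.085, -0.507], [-0.001, 0.301, -0.954, 0.374], [0.0, 0.0, 0.0, 1.0]] [[297.31863964   0.         259.91747132]
 [  0.         297.31863964 190.00460157]
 [  0.           0.           1.        ]]
```

Request:
send_rows(
  delta_rot=[
    [0,0,-0.0436],
    [0,0,-0.0436],
    [0,0,-0.0436],
    [0,0,-0.0436],
    [0,0,-0.0436],
    [0,0,-0.0436],
    [0,0,-0.0436],
    [0,0,-0.0436],
    [0,0,-0.0436],
    [0,0,-0.0436],
  ],
  dp=[
    [0.07,0.048,0],
    [0.07,0.048,0],
    [0.07,0.048,0],
    [0.07,0.048,0],
    [0.07,0.048,0],
    [0.07,0.048,0],
    [0.07,0.048,0],
    [0.07,0.048,0],
    [0.07,0.048,0],
    [0.07,0.048,0],
  ],
  fingers=[1,1,1,1,1,1,1,1,1,1],
)

```text
time_s: 2.15
position: [0.5091, -0.2857, 0.2314]
tcp_rot: [0.0, 1.0, -0.026, 0.0]
wrist_force: [0.8, -0.3, 1.1]
gripper_width: 0.085
grip_force: 0.0
```

Request:
send_rows(
  delta_rot=[
    [0,0,0],
    [0,0,0],
    [0,0,0],
    [0,0,0],
    [0,0,0],
    [0,0,0],
    [0,0,0],
  ],
  dp=[
    [0.054,0.037,0],
    [0.054,0.037,0],
    [0.054,0.038,0],
    [0,0,-0.04],
    [0,0,-0.04],
    [0,0,-0.04],
    [0,0,0],
  ],
  fingers=[1,1,1,1,1,1,1],
)

```text
time_s: 2.85
position: [0.5869, -0.2298, 0.1682]
tcp_rot: [-0.001, 1.0, -0.026, -0.003]
wrist_force: [-0.7, -0.0, -0.2]
gripper_width: 0.0853
grip_force: 0.0
```

Run:
```python
from h import *
w=get_image('wrist');cv2.imwrite('pics/w1.png',w['frame'])
print(env.get_obs()['position'])
```

```text
[ 0.58772727 -0.23030707  0.16999236]
```

View pics/w1.png

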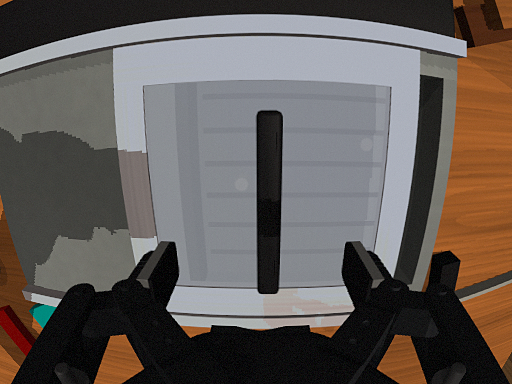

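The bar runs between the fingers, from pixel (270,112) to (268,293), and the fingers are centred on it sideways. I'll compute where its ends are, then decide the descent.

```bash
cat >> h.py <<'E'
def wray(p,uv):
    K=np.array(p['intrinsics']);T=np.array(p['extrinsics'])
    d=np.array([(uv[0]-K[0,2])/K[0,0],(uv[1]-K[1,2])/K[1,1]]);r=np.hypot(*d)
    v=np.array([*(d/r*np.sin(r)),np.cos(r)]);return T[:3,3],T[:3,:3]@v
def wonz(p,uv,z):
    o,d=wray(p,uv);return o+d*(z-o[2])/d[2]
E
python3 - <<'E'
from h import *
w=get_image('wrist')
for uv,z in(((270,112),.134),((268,293),.134),((257,200),.134),((282,200),.134),((418,41),.099),((113,45),.099),((113,48),.097),((420,50),.097),((409,285),.097),((464,41),.099),((30,297),.099)): print(uv,np.round(wonz(w,uv,z),4))
E
```

```text
(270, 112) [ 0.6556 -0.2414  0.134 ]
(268, 293) [ 0.5267 -0.2347  0.134 ]
(257, 200) [ 0.6007 -0.2307  0.134 ]
(282, 200) [ 0.5998 -0.2466  0.134 ]
(418, 41) [ 0.7106 -0.3605  0.099 ]
(113, 45) [ 0.7179 -0.1262  0.099 ]
(113, 48) [ 0.7159 -0.1251  0.097 ]
(420, 50) [ 0.7038 -0.3631  0.097 ]
(409, 285) [ 0.4906 -0.3728  0.097 ]
(464, 41) [ 0.7172 -0.4083  0.099 ]
(30, 297) [0.4756 0.0504 0.099 ]
```

Request:
send_rows(
  delta_rot=[
    [0,0,0],
    [0,0,0],
    [0,0,0],
    [0,0,0],
    [0,0,0],
    [0,0,0],
    [0,0,0],
    [0,0,0],
    [0,0,0],
    [0,0,0],
  ],
  dp=[
    [0,-0.006,-0.043],
    [0,0,-0.043],
    [0,0,-0.04],
    [0,0,0],
    [0,0,0],
    [0,0,0],
    [0,0,0],
    [0,0,0],
    [0,0,0],
    [0,0,0],
  ],
  fingers=[1,1,1,1,-1,-1,-1,-1,-1,-1],
  squeeze=30,
)

```text
time_s: 3.95
position: [0.5891, -0.2343, 0.1092]
tcp_rot: [0.0, 1.0, -0.026, 0.001]
wrist_force: [-1.0, -0.2, 4.3]
gripper_width: 0.0159
grip_force: 31.7
```

Request:
send_rows(
  delta_rot=[
    [0,0,0],
    [0,0,0],
    [0,0,0],
    [0,0,0],
    [0,0,0],
    [0,0,0],
    [0,0,0],
    [0,0,0],
    [0,0,0],
    [0,0,0],
  ],
  dp=[
    [0.002,0.04,0],
    [0.003,0.06,0],
    [0.003,0.06,0],
    [0.003,0.06,0],
    [0.003,0.05,0],
    [0.001,0.03,0],
    [0.0005,0.012,0],
    [0.0005,0.008,0],
    [0,0.004,0],
    [0,0,0],
  ],
  fingers=[-1,-1,-1,-1,-1,-1,-1,-1,-1,-1],
)

```text
time_s: 4.95
position: [0.5972, -0.0719, 0.1091]
tcp_rot: [0.0, 1.0, -0.026, 0.001]
wrist_force: [-0.6, -0.1, 7.0]
gripper_width: 0.0153
grip_force: 32.2
```

Request:
send_rows(
  delta_rot=[
    [0,0,0],
    [0,0,0],
    [0,0,0],
    [0,0,0],
  ],
  dp=[
    [0,0.004,0],
    [0,0.004,0],
    [0,0.004,0],
    [0,0,0],
  ],
  fingers=[-1,-1,-1,-1],
)

```text
time_s: 5.35
position: [0.5974, -0.0695, 0.1092]
tcp_rot: [0.004, 1.0, -0.027, 0.001]
wrist_force: [-0.9, -9.9, 5.4]
gripper_width: 0.0155
grip_force: 32.1
```

Request:
send_rows(
  delta_rot=[
    [0,0,0],
    [0,0,0],
    [0,0,0],
    [0,0,0],
    [0,0,0],
    [0,0,0],
    [0,0,0],
    [0,0,0],
    [0,0,0],
  ],
  dp=[
    [0,-0.006,0],
    [0,0,0],
    [0,0,0],
    [0,0,0],
    [0,0,0.05],
    [0,0,0.08],
    [0,0.05,0.1],
    [0,0.1,0.0],
    [0,0.1,0],
  ],
  fingers=[-1,1,1,1,1,1,1,1,1],
)

```text
time_s: 6.25
position: [0.5975, 0.0497, 0.2198]
tcp_rot: [-0.002, 1.0, -0.021, 0.002]
wrist_force: [-0.6, 0.2, -1.4]
gripper_width: 0.0854
grip_force: 0.0
```

Run:
```python
from h import *
o=env.get_obs();print(o['qpos'],o['position'],o['gripper_width'])
t=get_image('top');f=t['frame']
cv2.imwrite('pics/c2.png',cv2.resize(f[100:232,270:436],None,fx=4,fy=4,interpolation=cv2.INTER_CUBIC))
ax=np.array([np.cos(np.radians(2.87)),-np.sin(np.radians(2.87))]);ay=np.array([-ax[1],ax[0]]);O=np.array([.5867,-.278])
def P(x,y,z):return proj(t,[*(O+ax*x+ay*y),z])
for q in((.036,-.042,.066),(.036,.042,.066),(0,.066,.066),(0,.21,.134)):print(q,(P(*q)-[270,100]+.5)*4-.5)
```

```text
[-0.04246962  0.42238214 -0.07912878  1.06574604  0.00456798  3.1416755 ] [0.59751971 0.04966281 0.21981485] 0.08540606960397339
(0.036, -0.042, 0.066) [521.75436562 265.09172643]
(0.036, 0.042, 0.066) [414.9917622 262.2116285]
(0, 0.066, 0.066) [384.75003035 306.57468613]
(0, 0.21, 0.134) [214.4196812  284.80742078]
```

View pics/c2.png

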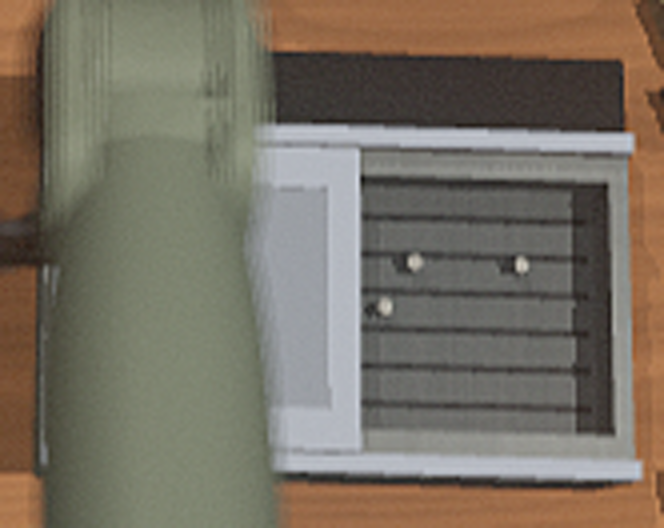

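The pins show at crop pixels (415,262), (521,265) and (385,306), within a pixel of the predictions, and the guard is over the deck. The engraver pose is confirmed, so next is the plaque.

Request:
send_rows(
  delta_rot=[
    [0,0,0.19],
    [0,0,0.19],
    [0,0,0.19],
    [0,0,0.19],
    [0,0,0.19],
    [0,0,0.19],
    [0,0,0.19],
    [0,0,0.19],
    [0,0,0.19],
    [0,0,0.19],
  ],
  dp=[
    [0.002,0.04,0],
    [0.002,0.05,0],
    [0.002,0.05,0],
    [0.002,0.05,0],
    [0.002,0.05,0],
    [0.002,0.05,0],
    [0.002,0.05,0],
    [0.002,0.05,0],
    [0.002,0.04,0],
    [0.001,0.024,0],
  ],
  fingers=[1,1,1,1,1,1,1,1,1,1],
)

```text
time_s: 7.3
position: [0.6055, 0.2771, 0.2173]
tcp_rot: [-0.002, 0.746, 0.666, -0.002]
wrist_force: [0.2, -0.8, -0.1]
gripper_width: 0.0852
grip_force: 0.0
```

Request:
send_rows(
  delta_rot=[
    [0,0,0.17],
    [0,0,0.17],
    [0,0,0.1],
    [0,0,0],
    [0,0,0],
  ],
  dp=[
    [0,0,0],
    [0,0,0],
    [0,0,0],
    [0,0,0],
    [0,0,0],
  ],
  fingers=[1,1,1,1,1],
)

```text
time_s: 7.8
position: [0.6058, 0.2754, 0.2176]
tcp_rot: [-0.001, 0.624, 0.781, -0.002]
wrist_force: [-1.0, -0.1, -0.7]
gripper_width: 0.085
grip_force: 0.0
```

Run:
```python
from h import *
o=env.get_obs();print(o['qpos'],o['position'],o['tcp_rot'])
w=get_image('wrist');cv2.imwrite('pics/w2.png',w['frame'])
for r in nets.masks_of('plaque',w):
    m=r['region'];ys,xs=np.nonzero(m)
    print(r['score'],r['bbox'],np.round(w['frame'][ys,xs].mean(0)))
    if abs(xs.mean()-260)<100:
        P=np.array([wonz(w,(x,y),.02)[:2] for x,y in zip(xs,ys)]);print(cv2.minAreaRect((P*1000).astype(np.float32)),P.mean(0))
```

```text
[3.15690405e-01 5.56919805e-01 1.33484730e-01 1.15213894e+00
 3.93274882e-04 1.66447577e+00] [0.60577285 0.27540532 0.21755896] [-0.00147497  0.62442164  0.78108378 -0.00188936]
0.91 [237.7, 114.3, 293.5, 213.6] [106. 176. 203.]
((610.5232543945312, 276.4005432128906), (61.19479751586914, 122.30174255371094), 13.057497024536133) [0.60966475 0.27857482]
0.87 [56.0, 191.4, 116.2, 275.2] [124. 135.   3.]
0.74 [16.4, 90.8, 82.7, 152.4] [  2.   9. 193.]
0.74 [290.2, 1.4, 323.5, 5.0] [15. 53. 66.]
((614.8175048828125, 474.2403564453125), (40.72554016113281, 7.959636688232422), 16.670818328857422) [0.61433889 0.47512663]
0.57 [330.7, 121.9, 424.3, 217.7] [  5.  13. 193.]
```

View pics/w2.png

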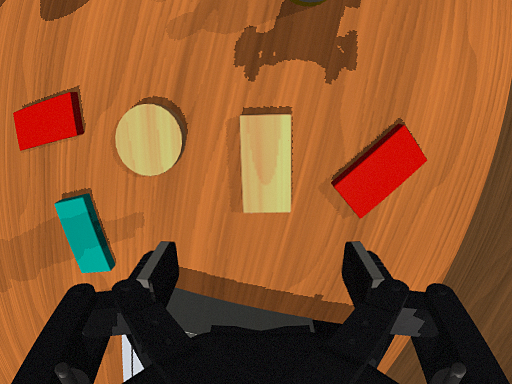

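The wrist view shows the plain plaque at pixels (240–291,114–213), aligned with the fingers. The round blank is at (150,139), and the red and turquoise pieces are to the sides. The measured size is 61 x 122 mm, as expected. Now down.

Request:
send_rows(
  delta_rot=[
    [0,0,0],
    [0,0,0],
    [0,0,0],
    [0,0,0],
    [0,0,0],
    [0,0,0],
    [0,0,0],
    [0,0,0],
    [0,0,0],
    [0,0,0],
  ],
  dp=[
    [0.008,0.003,-0.06],
    [0,0,-0.07],
    [0,0,-0.07],
    [0,0,-0.07],
    [0,0,-0.06],
    [0,0,-0.04],
    [0,0,-0.03],
    [0,0,-0.016],
    [0,0,-0.01],
    [0,0,0],
  ],
  fingers=[1,1,1,1,1,1,1,1,1,1],
)

```text
time_s: 8.9
position: [0.6102, 0.277, 0.0051]
tcp_rot: [-0.001, 0.624, 0.782, -0.001]
wrist_force: [0.7, -0.4, -0.2]
gripper_width: 0.0853
grip_force: 0.0
```

Request:
send_rows(
  delta_rot=[
    [0,0,0],
    [0,0,0],
    [0,0,0],
    [0,0,0],
    [0,0,0],
    [0,0,0],
  ],
  dp=[
    [0,0,0],
    [0,0,0],
    [0,0,0],
    [0,0,0],
    [0,0,0],
    [0,0,0],
  ],
  fingers=[-1,-1,-1,-1,-1,-1],
  squeeze=40,
)

```text
time_s: 9.5
position: [0.611, 0.2773, 0.0065]
tcp_rot: [-0.001, 0.624, 0.782, -0.001]
wrist_force: [0.5, -0.2, 6.5]
gripper_width: 0.0586
grip_force: 44.0
```

Request:
send_rows(
  delta_rot=[
    [0,0,0],
    [0,0,0],
    [0,0,0],
    [0,0,0],
    [0,0,0],
    [0,0,-0.07],
    [0,0,-0.07],
    [0,0,-0.07],
    [0,0,-0.07],
    [0,0,-0.066],
  ],
  dp=[
    [0,0,0.02],
    [0,0,0.07],
    [0,0,0.09],
    [0,0,0.09],
    [0,0,0.09],
    [0,-0.04,0.04],
    [0,-0.07,0],
    [0,-0.08,0],
    [0,-0.08,0],
    [0,-0.08,0],
  ],
  fingers=[-1,-1,-1,-1,-1,-1,-1,-1,-1,-1],
)

```text
time_s: 10.5
position: [0.6094, 0.1006, 0.2054]
tcp_rot: [-0.001, 0.724, 0.689, -0.001]
wrist_force: [0.8, -0.9, 0.6]
gripper_width: 0.0586
grip_force: 43.4
```

Request:
send_rows(
  delta_rot=[
    [0,0,0],
    [0,0,0],
    [0,0,0],
    [0,0,0],
    [0,0,0],
    [0,0,0],
    [0,0,0],
    [0,0,0],
    [0,0,0],
    [0,0,0],
  ],
  dp=[
    [0,-0.08,0],
    [-0.006,-0.09,0],
    [-0.01,-0.09,0],
    [-0.01,-0.09,0],
    [-0.01,-0.09,0],
    [-0.01,-0.09,0],
    [-0.01,-0.08,0],
    [-0.006,-0.08,0],
    [0,-0.056,0],
    [0,-0.03,0],
  ],
  fingers=[-1,-1,-1,-1,-1,-1,-1,-1,-1,-1],
)

```text
time_s: 11.5
position: [0.5783, -0.2885, 0.2051]
tcp_rot: [-0.001, 0.725, 0.689, -0.002]
wrist_force: [0.2, -0.4, -0.5]
gripper_width: 0.0587
grip_force: 43.4
```

Request:
send_rows(
  delta_rot=[
    [0,0,0],
    [0,0,0],
  ],
  dp=[
    [0,0,0],
    [0,0,0],
  ],
  fingers=[-1,-1],
)

```text
time_s: 11.7
position: [0.5788, -0.2849, 0.2049]
tcp_rot: [-0.002, 0.724, 0.69, -0.001]
wrist_force: [0.4, -0.0, -1.0]
gripper_width: 0.0584
grip_force: 43.4
```

Run:
```python
from h import *
o=env.get_obs();print(o['qpos'],o['position'],o['tcp_rot'],o['gripper_width'])
w=get_image('wrist');cv2.imwrite('pics/w3.png',w['frame'])
```

```text
[-0.57105556  0.52431656  0.04600587  1.0970956  -0.00125224  1.04721913] [ 0.5788426  -0.28485395  0.20485149] [-0.00209229  0.72368905  0.69012206 -0.00115206] 0.05841626417399349
```

View pics/w3.png

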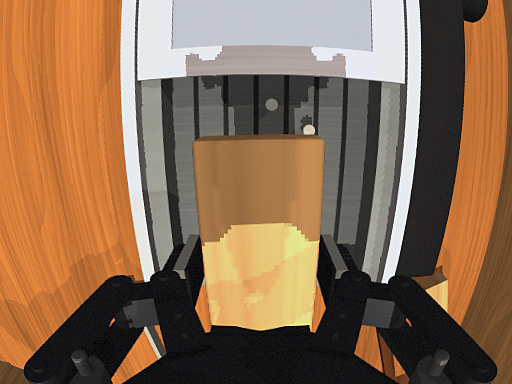

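The plaque hangs square, with its far end at (194..323,137). The end pin is at (272,104) and one side pin at (309,129). I'll work out the offsets.

Run:
```python
from h import *
w=get_image('wrist');o=env.get_obs()['position']
th=np.radians(2.87);ax=np.array([np.cos(th),-np.sin(th)]);ay=np.array([-ax[1],ax[0]]);O=np.array([.5867,-.2788])
L=lambda X:np.round([(X[:2]-O)@ax*1000,(X[:2]-O)@ay*1000],1)
print('tcp',L(o))
for n,uv,z in(('endL',(194,139),.2185),('endR',(323,136),.2185),('pinE',(272,104),.066),('pinS',(309,129),.066),('gL',(137,80),.097),('gR',(408,81),.097)):print(n,L(wonz(w,uv,z)))
```

```text
tcp [-7.3 -5.8]
endL [-37.6  52. ]
endR [19.7 53.6]
pinE [ 2.2 65.1]
pinS [37.8 41.9]
gL [-116.8   91. ]
gR [123.7  93.5]
```

Request:
send_rows(
  delta_rot=[
    [0,0,0],
    [0,0,0],
    [0,0,0],
    [0,0,0],
    [0,0,0],
    [0,0,0],
    [0,0,0],
    [0,0,0],
    [0,0,0],
    [0,0,0],
  ],
  dp=[
    [0,0,-0.04],
    [0,0,-0.06],
    [0,0,-0.06],
    [0,0,-0.05],
    [0,0,-0.04],
    [0,0,-0.025],
    [0,0,-0.015],
    [0,0,-0.003],
    [0,0,0],
    [0,0,0],
  ],
  fingers=[-1,-1,-1,-1,-1,-1,-1,-1,-1,-1],
)

```text
time_s: 12.8
position: [0.5797, -0.2864, 0.0597]
tcp_rot: [-0.001, 0.724, 0.69, -0.001]
wrist_force: [-0.4, -0.3, -0.5]
gripper_width: 0.059
grip_force: 43.4
```

Request:
send_rows(
  delta_rot=[
    [0,0,0],
    [0,0,0],
    [0,0,0],
    [0,0,0],
    [0,0,0],
    [0,0,0],
  ],
  dp=[
    [0,0,-0.004],
    [0.004,0,0],
    [0.004,0,0],
    [0.004,0,0],
    [0.003,0,0],
    [0,0,0],
  ],
  fingers=[-1,-1,-1,-1,-1,-1],
)

```text
time_s: 13.4
position: [0.5868, -0.2861, 0.0565]
tcp_rot: [-0.001, 0.724, 0.69, -0.001]
wrist_force: [0.2, -0.4, 0.7]
gripper_width: 0.0586
grip_force: 43.5
```

Request:
send_rows(
  delta_rot=[
    [0,0,0],
    [0,0,0],
    [0,0,0],
  ],
  dp=[
    [0.002,0,0],
    [0.002,0,0],
    [0,0,0],
  ],
  fingers=[-1,-1,-1],
)

```text
time_s: 13.7
position: [0.5881, -0.286, 0.0565]
tcp_rot: [-0.002, 0.724, 0.69, -0.002]
wrist_force: [-2.1, -0.4, 1.1]
gripper_width: 0.0585
grip_force: 43.6
```

Request:
send_rows(
  delta_rot=[
    [0,0,0],
    [0,0,0],
    [0,0,0],
    [0,0,0],
    [0,0,0],
    [0,0,0],
  ],
  dp=[
    [0.003,0,0],
    [0,0.004,0],
    [0,0.004,0],
    [0,0.004,0],
    [0,0.002,0],
    [0,0,0],
  ],
  fingers=[-1,-1,-1,-1,-1,-1],
)

```text
time_s: 14.3
position: [0.5885, -0.2805, 0.0565]
tcp_rot: [-0.001, 0.725, 0.689, -0.003]
wrist_force: [-5.8, -2.4, 1.2]
gripper_width: 0.0588
grip_force: 43.7
```

Request:
send_rows(
  delta_rot=[
    [0,0,0],
    [0,0,0],
    [0,0,0],
    [0,0,0],
  ],
  dp=[
    [0,0.003,0],
    [0,0.003,0],
    [0,0.002,0],
    [0,0,0],
  ],
  fingers=[-1,-1,-1,-1],
)

```text
time_s: 14.7
position: [0.5886, -0.2786, 0.0566]
tcp_rot: [-0.0, 0.725, 0.689, -0.005]
wrist_force: [-4.5, -8.3, -0.1]
gripper_width: 0.0587
grip_force: 43.4
```

Request:
send_rows(
  delta_rot=[
    [0,0,0],
    [0,0,0],
    [0,0,0],
  ],
  dp=[
    [0,0,-0.002],
    [0,0,-0.002],
    [0,0,0],
  ],
  fingers=[-1,-1,-1],
)

```text
time_s: 15.0
position: [0.5887, -0.2786, 0.0565]
tcp_rot: [0.0, 0.725, 0.689, -0.005]
wrist_force: [-8.7, -7.0, 10.2]
gripper_width: 0.059
grip_force: 44.6
```

Request:
send_rows(
  delta_rot=[
    [0,0,0],
    [0,0,0],
    [0,0,0],
    [0,0,0],
    [0,0,0],
    [0,0,0],
    [0,0,0],
    [0,0,0],
    [0,0,0],
  ],
  dp=[
    [0,0,0],
    [0,0,0],
    [0,0,0],
    [0,0,0],
    [0,0,0.04],
    [0,0,0.08],
    [0,-0.02,0.1],
    [0,-0.08,0.06],
    [0,0,0],
  ],
  fingers=[1,1,1,1,1,1,1,1,1],
)

```text
time_s: 15.9
position: [0.5928, -0.3304, 0.1995]
tcp_rot: [0.005, 0.725, 0.689, -0.001]
wrist_force: [0.4, -0.4, 0.3]
gripper_width: 0.0853
grip_force: 0.0
```

Run:
```python
from h import *
w=get_image('wrist');o=env.get_obs()['position'];print(o)
th=np.radians(2.87);ax=np.array([np.cos(th),-np.sin(th)]);ay=np.array([-ax[1],ax[0]]);O=np.array([.5867,-.2788])
cv2.imwrite('pics/w4.png',cv2.resize(w['frame'][80:280,130:390],None,fx=3,fy=3,interpolation=cv2.INTER_CUBIC))
for r in nets.masks_of('plaque',w)[:2]:
    ys,xs=np.nonzero(r['region']);P=np.array([wonz(w,(x,y),.07)[:2]-O for x,y in zip(xs,ys)])
    Q=np.c_[P@ax,P@ay]*1000;print(r['score'],r['bbox'],cv2.minAreaRect(Q.astype(np.float32)))
```

```text
[ 0.59154449 -0.32768873  0.19638266]
0.64 [216.6, 61.0, 284.6, 187.5] ((0.9021778106689453, -1.8705291748046875), (59.76100540161133, 119.98246765136719), 0.5013997554779053)
```

View pics/w4.png

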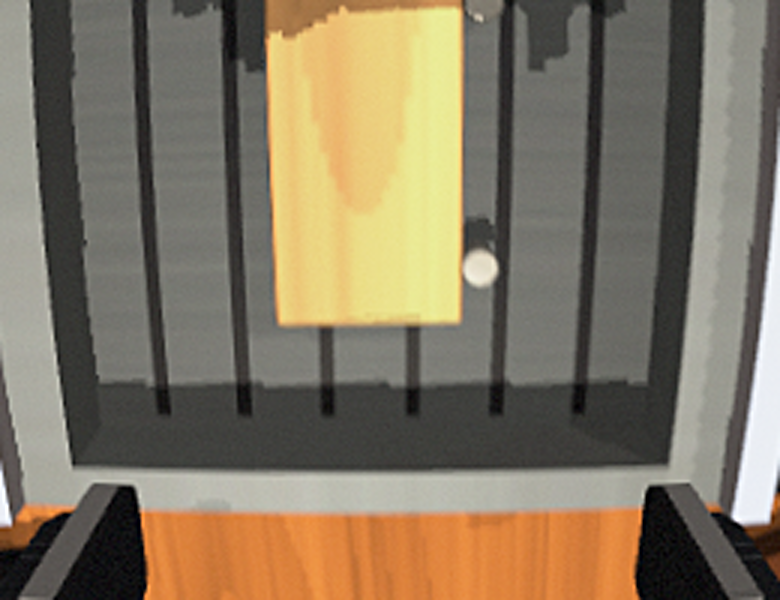

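The crop shows the plaque flat in the bay, with its right long side at the near pin (480,268). It looks in contact within about 1 mm. I'll nudge it with shut fingers from the near end and then from the side to make sure.

Request:
send_rows(
  delta_rot=[
    [0,0,0],
    [0,0,0],
    [0,0,0],
    [0,0,0],
    [0,0,0],
    [0,0,0],
    [0,0,0],
  ],
  dp=[
    [-0.006,-0.04,0],
    [-0.006,-0.034,-0.04],
    [0,0,-0.06],
    [0,0,-0.06],
    [0,0,-0.02],
    [0,0,0],
    [0,0,0],
  ],
  fingers=[-1,-1,-1,-1,-1,-1,-1],
  squeeze=40,
)

```text
time_s: 16.7
position: [0.5843, -0.3619, 0.104]
tcp_rot: [-0.001, 0.724, 0.69, -0.001]
wrist_force: [0.7, -0.0, 0.2]
gripper_width: -0.0002
grip_force: 0.0
```

Request:
send_rows(
  delta_rot=[
    [0,0,0],
    [0,0,0],
    [0,0,0],
    [0,0,0],
    [0,0,0],
    [0,0,0],
    [0,0,0],
    [0,0,0],
  ],
  dp=[
    [0,0,-0.04],
    [0,0,-0.034],
    [0,0,-0.018],
    [0,0,0],
    [0,0.006,0],
    [0,0.006,0],
    [0,0.004,0],
    [0,0,0],
  ],
  fingers=[-1,-1,-1,-1,-1,-1,-1,-1],
)

```text
time_s: 17.5
position: [0.5843, -0.3536, 0.0582]
tcp_rot: [-0.001, 0.724, 0.69, -0.001]
wrist_force: [-0.0, 0.1, -0.0]
gripper_width: 0.0001
grip_force: 0.0
```

Request:
send_rows(
  delta_rot=[
    [0,0,0],
    [0,0,0],
    [0,0,0],
    [0,0,0],
  ],
  dp=[
    [0,0.002,0],
    [0,0.002,0],
    [0,0.002,0],
    [0,0,0],
  ],
  fingers=[-1,-1,-1,-1],
)

```text
time_s: 17.9
position: [0.5839, -0.3507, 0.0575]
tcp_rot: [-0.002, 0.724, 0.69, -0.001]
wrist_force: [0.4, 0.4, 0.6]
gripper_width: -0.0001
grip_force: 0.0
```

Request:
send_rows(
  delta_rot=[
    [0,0,0],
    [0,0,0],
    [0,0,0],
  ],
  dp=[
    [0,0.002,0],
    [0,0.002,0],
    [0,0,0],
  ],
  fingers=[-1,-1,-1],
)

```text
time_s: 18.2
position: [0.584, -0.35, 0.0578]
tcp_rot: [-0.001, 0.724, 0.69, -0.002]
wrist_force: [0.5, -3.9, -0.0]
gripper_width: 0.0003
grip_force: 2.2
```

Request:
send_rows(
  delta_rot=[
    [0,0,0],
    [0,0,0],
    [0,0,0],
    [0,0,0],
    [0,0,0],
    [0,0,0],
    [0,0,0],
    [0,0,0],
    [0,0,0],
    [0,0,0],
  ],
  dp=[
    [0,-0.012,0],
    [0,0,0.05],
    [0,0,0.05],
    [-0.04,0.05,0],
    [-0.04,0.07,0],
    [-0.034,0.05,0],
    [0,0,-0.02],
    [0,0,-0.05],
    [0,0,-0.03],
    [0,0,0],
  ],
  fingers=[-1,-1,-1,-1,-1,-1,-1,-1,-1,-1],
)

```text
time_s: 19.2
position: [0.5258, -0.269, 0.0551]
tcp_rot: [-0.004, 0.724, 0.69, -0.001]
wrist_force: [-0.4, -0.1, 0.1]
gripper_width: 0.0
grip_force: 0.0
```

Request:
send_rows(
  delta_rot=[
    [0,0,0],
    [0,0,0],
    [0,0,0],
    [0,0,0],
    [0,0,0],
    [0,0,0],
  ],
  dp=[
    [0.006,0,0],
    [0.006,0,0],
    [0.004,0,0],
    [0.002,0,0],
    [0.002,0,0],
    [0,0,0],
  ],
  fingers=[-1,-1,-1,-1,-1,-1],
)

```text
time_s: 19.8
position: [0.5372, -0.2699, 0.0578]
tcp_rot: [-0.001, 0.724, 0.69, -0.001]
wrist_force: [-0.5, 0.3, 0.2]
gripper_width: 0.0004
grip_force: 0.0
```

Request:
send_rows(
  delta_rot=[
    [0,0,0],
    [0,0,0],
    [0,0,0],
    [0,0,0],
  ],
  dp=[
    [0.003,0,0],
    [0.003,0,0],
    [0.002,0,0],
    [0,0,0],
  ],
  fingers=[-1,-1,-1,-1],
)

```text
time_s: 20.2
position: [0.5411, -0.2698, 0.0575]
tcp_rot: [-0.001, 0.724, 0.69, -0.001]
wrist_force: [-0.2, 0.0, -0.3]
gripper_width: -0.0001
grip_force: 0.0
```

Request:
send_rows(
  delta_rot=[
    [0,0,0],
    [0,0,0],
    [0,0,0],
  ],
  dp=[
    [0.002,0,0],
    [0.001,0,0],
    [0,0,0],
  ],
  fingers=[-1,-1,-1],
)

```text
time_s: 20.5
position: [0.5426, -0.2698, 0.0575]
tcp_rot: [-0.001, 0.724, 0.69, -0.001]
wrist_force: [0.6, 0.4, -0.5]
gripper_width: -0.0003
grip_force: 0.0
```

Request:
send_rows(
  delta_rot=[
    [0,0,0],
    [0,0,0],
    [0,0,0],
    [0,0,0],
  ],
  dp=[
    [0.002,0,0],
    [0.002,0,0],
    [0.001,0,0],
    [0,0,0],
  ],
  fingers=[-1,-1,-1,-1],
)

```text
time_s: 20.9
position: [0.5451, -0.2699, 0.0575]
tcp_rot: [-0.001, 0.724, 0.69, -0.001]
wrist_force: [-0.3, 0.8, -0.4]
gripper_width: 0.0004
grip_force: 0.0
```

Request:
send_rows(
  delta_rot=[
    [0,0,0],
    [0,0,0],
    [0,0,0],
  ],
  dp=[
    [0.002,0,0],
    [0.001,0,0],
    [0,0,0],
  ],
  fingers=[-1,-1,-1],
)

```text
time_s: 21.2
position: [0.5457, -0.2697, 0.0574]
tcp_rot: [-0.002, 0.724, 0.69, -0.002]
wrist_force: [-2.5, -0.2, 1.4]
gripper_width: 0.0
grip_force: 1.7
```

Request:
send_rows(
  delta_rot=[
    [0,0,0],
    [0,0,0],
    [0,0,0],
    [0,0,0],
    [0,0,0],
    [0,0,0],
    [0,0,0],
    [0,0,0],
    [0,0,0],
    [0,0,0],
  ],
  dp=[
    [0.001,0,0],
    [-0.012,0,0],
    [0,0,0.06],
    [0,0,0.08],
    [0,0,0.08],
    [0,0,0.06],
    [0.03,0.08,0],
    [0.03,0.09,0],
    [0.03,0.09,0],
    [0.027,0.09,0],
  ],
  fingers=[-1,-1,-1,-1,-1,-1,-1,-1,-1,-1],
)

```text
time_s: 22.2
position: [0.6006, -0.0934, 0.1979]
tcp_rot: [-0.001, 0.724, 0.69, -0.0]
wrist_force: [0.5, -0.1, 0.5]
gripper_width: -0.0001
grip_force: 0.0
```

Request:
send_rows(
  delta_rot=[
    [0,0,0],
    [0,0,0],
    [0,0,0],
    [0,0,0],
  ],
  dp=[
    [0,0.08,0],
    [0,0.05,0],
    [0,0,0],
    [0,0,0],
  ],
  fingers=[-1,-1,-1,-1],
)

```text
time_s: 22.6
position: [0.5998, -0.0296, 0.1977]
tcp_rot: [-0.001, 0.723, 0.69, -0.001]
wrist_force: [-0.3, -0.7, 0.2]
gripper_width: 0.0002
grip_force: 0.0
```

Run:
```python
from h import *
t=get_image('top');o=env.get_obs();print(o['position'])
cv2.imwrite('pics/c3.png',cv2.resize(t['frame'][130:215,350:435],None,fx=7,fy=7,interpolation=cv2.INTER_CUBIC))
```

```text
[ 0.59988798 -0.03038911  0.19768497]
```

View pics/c3.png

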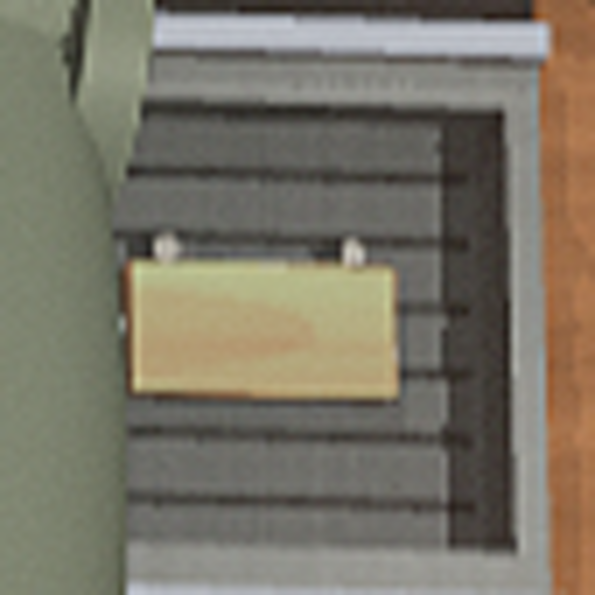

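The crop shows the plaque parallel to the bed lines. Its long side is against both pins at (166,247) and (354,252), and its end is at the third pin at (124,320). Now shut the guard.

Request:
send_rows(
  delta_rot=[
    [0,0,0],
    [0,0,0],
    [0,0,0],
    [0,0,0],
    [0,0,0],
    [0,0,0],
    [0,0,0],
    [0,0,0],
    [0,0,0],
    [0,0,0],
  ],
  dp=[
    [0,0,-0.06],
    [0,0,-0.07],
    [0,0,-0.04],
    [0,0,-0.006],
    [0,-0.02,0],
    [0,-0.02,0],
    [-0.001,-0.02,0],
    [-0.002,-0.04,0],
    [-0.002,-0.04,0],
    [-0.002,-0.04,0],
  ],
  fingers=[-1,-1,-1,-1,-1,-1,-1,-1,-1,-1],
)

```text
time_s: 23.65
position: [0.5971, -0.1208, 0.111]
tcp_rot: [-0.001, 0.724, 0.69, 0.0]
wrist_force: [1.9, 3.3, -1.5]
gripper_width: 0.0001
grip_force: 1.6
```

Request:
send_rows(
  delta_rot=[
    [0,0,0],
    [0,0,0],
    [0,0,0],
    [0,0,0],
    [0,0,0],
    [0,0,0],
    [0,0,0],
    [0,0,0],
    [0,0,0],
  ],
  dp=[
    [-0.002,-0.04,0],
    [-0.002,-0.04,0],
    [-0.002,-0.04,0],
    [-0.002,-0.04,0],
    [-0.002,-0.04,0],
    [-0.001,-0.03,0],
    [-0.001,-0.02,0],
    [0,-0.01,0],
    [0,0,0],
  ],
  fingers=[-1,-1,-1,-1,-1,-1,-1,-1,-1],
)

```text
time_s: 24.55
position: [0.5895, -0.2508, 0.1094]
tcp_rot: [-0.001, 0.724, 0.69, -0.002]
wrist_force: [0.5, -0.2, -0.1]
gripper_width: 0.0001
grip_force: 0.0
```

Request:
send_rows(
  delta_rot=[
    [0,0,0],
    [0,0,0],
    [0,0,0],
    [0,0,0],
    [0,0,0],
  ],
  dp=[
    [0,-0.005,0],
    [0,-0.005,0],
    [0,-0.004,0],
    [0,-0.003,0],
    [0,0,0],
  ],
  fingers=[-1,-1,-1,-1,-1],
)

```text
time_s: 25.05
position: [0.5898, -0.2582, 0.1093]
tcp_rot: [-0.002, 0.724, 0.69, -0.002]
wrist_force: [-2.0, 2.4, -0.4]
gripper_width: -0.0
grip_force: 0.8
```

Request:
send_rows(
  delta_rot=[
    [0,0,0],
    [0,0,0],
    [0,0,0],
  ],
  dp=[
    [0,-0.002,0],
    [0,-0.002,0],
    [0,0,0],
  ],
  fingers=[-1,-1,-1],
)

```text
time_s: 25.35
position: [0.5899, -0.2604, 0.1094]
tcp_rot: [-0.002, 0.724, 0.69, -0.001]
wrist_force: [-1.3, 1.0, -0.5]
gripper_width: -0.0001
grip_force: 0.9
```

Request:
send_rows(
  delta_rot=[
    [0,0,0],
    [0,0,0],
    [0,0,0],
  ],
  dp=[
    [0,-0.003,0],
    [0,-0.003,0],
    [0,0,0],
  ],
  fingers=[-1,-1,-1],
)

```text
time_s: 25.65
position: [0.5899, -0.2604, 0.1094]
tcp_rot: [-0.004, 0.723, 0.69, 0.001]
wrist_force: [-0.6, 9.7, 2.5]
gripper_width: -0.0001
grip_force: 4.9
```

Request:
send_rows(
  delta_rot=[
    [0,0,0],
    [0,0,0],
    [0,0,0],
    [0,0,0],
    [0,0,0],
    [0,0,0],
    [0,0,0],
    [0,0,0],
    [0,0,0],
  ],
  dp=[
    [0,0.02,0],
    [0,0,0.06],
    [0,0,0.08],
    [0,0,0.08],
    [0,0.06,0],
    [0,0.08,0],
    [0,0.08,0],
    [0,0.08,0],
    [0,0,0],
  ],
  fingers=[-1,-1,-1,-1,-1,-1,-1,-1,-1],
)

```text
time_s: 26.55
position: [0.5904, -0.0993, 0.2203]
tcp_rot: [-0.001, 0.722, 0.692, -0.001]
wrist_force: [1.3, -0.8, 0.0]
gripper_width: -0.0003
grip_force: 0.0
```

Run:
```python
from h import *
t=get_image('top');print(env.get_obs()['position'])
cv2.imwrite('pics/c4.png',cv2.resize(t['frame'][110:225,310:440],None,fx=5,fy=5,interpolation=cv2.INTER_CUBIC))
```

```text
[ 0.59064272 -0.10156903  0.22032346]
```

View pics/c4.png

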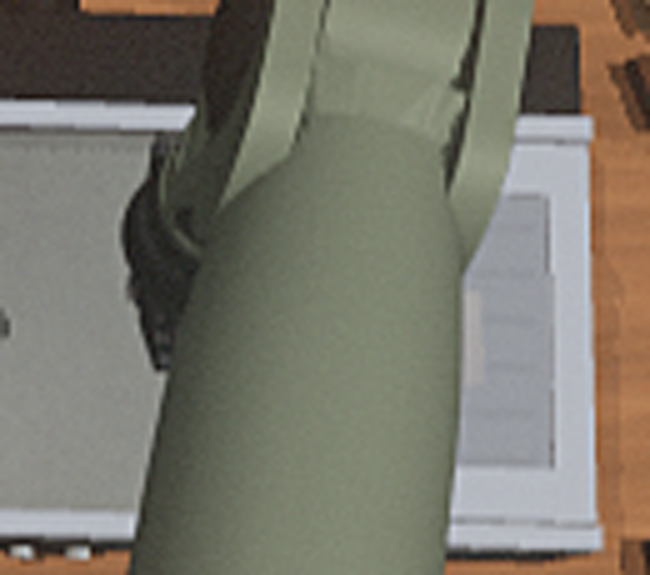

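The guard's edge at column 592 is level with the track end, and the plaque shows under the window. That confirms it is shut, so I'm handing in.

```bash
python3 -c "
from bench import workorder
print(workorder.finish_job())"
```

```text
the job is handed in; nothing more can be done
None
```

The plaque lies flat in the bay, touching all three pins; it has been released, the guard is fully shut over it, and I handed the job in at about 27 s without touching the other things.

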